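Clear the batch counter with its sunken reset key

TASK

On the grey batch counter with two shuttered keys, clear the count: slide the blue shutter all the way back to bare its well, reach a fingertip down the well and hold the sunken blue key fully down for a second or two, then let the key up and slide the blue shutter fully closed again. Only touch and push: pick nothing up, leave the red shutter as it is, and leave the two vials and the cap tub standing where they are.

Things in the scene. Friction and masses are not known exactly. Their poses are not given: they have to be found in the camera images.
- counter: Batch counter fixed to the table: grey tray 162 x 112 x 10 mm; along its far (+x) edge a display housing 26 mm long, full width, 64 mm high. Origin: centre of its underside, on the table; its x axis points from its front edge (robot's side) to the display, y left, z up. Two white key modules stand side by side on the tray, tops 50 mm above the table; which is left changes.
- reset_module: White module of the blue (reset) key, fixed on the tray, 126 (x) x 50 (y) x 40 mm high; axes as the counter's; origin at the centre of its underside, 10 mm above the table. In its top is the key's well: a rectangular hole 50 mm in x by 34 mm in y, centred 30 mm in front (-x) of the origin. Guide rails 3 mm wide, 23 mm either side of the middle, stand 6 mm above its top.
- reset_dish (a point): Middle of the floor of the finger dish on the blue shutter, 54.5 mm above the table; moves with it; axes as the counter's. The shutter is a plate 60 (x) x 42 mm with a ridge across its front and back end, each 6 mm thick, 40 mm wide, rising 10.5 mm above this point; 48 mm are clear between them. Closed fingers set in the dish push the back ridge (+x) to open, the front ridge (-x) to close.
- reset_shutter (a joint): Travel of the blue shutter in m: 0 = closed over the well, 0.060 = fully open against its stop (towards the display, +x of the counter). Slides with about 1.5 N of friction and stays where it is left; it may start up to 12 mm open.
- reset_key_top (a point): Centre of the top of the sunken blue key (plate 44 x 28 mm) in the middle of its well; axes as the counter's. With the key up it is 36 mm above the table, 14 mm below the well's rim. The closed blue shutter covers the well; fully open it bares it wholly (its front ridge then begins 30 mm behind this point).
- reset_key (a joint): Travel of the blue key in m, straight down: 0 = up, 0.005 = fully down. A spring returns it: about 1.4 N to start it, 5 N to bottom it.
- stop_dish (a point): The same point on the red shutter of the other module (same shape and size), which covers the stop key: leave it alone. It moves with the red shutter.
- vial_a: Loose glass vial, 22 mm in diameter and 56 mm high with a white cap, standing upright; origin at the centre of its underside. Leave it standing.
- vial_b: Loose open glass vial, 22 mm in diameter and 50 mm high, standing upright; origin at the centre of its underside. Leave it standing.
- cap_tub: Loose round tub of caps with a green lid, 67 mm in diameter, 55 mm high; origin at the centre of its underside. Leave it standing.
- vial_capper: Big cream and red hand press, fixed, right of the counter: an obstacle. Its box, 309 (x) x 254 (y) x 190 mm, spans -0.12 to 0.19 m in x and -0.125 to 0.13 m in y from this origin (on the table); a head 150 mm wide is above it. Its lever's black ball sticks out towards the robot 0.22 m before the origin, 0.64 to 0.73 m high: swing past low, drawn in near the robot.

How it is judged (in metres and radians):
On the way, in this order (a step that is already met when the one before it is completed fails the run):
1. the blue shutter is slid fully open (value of joint reset_shutter above 0.052 m), for 0.1 s.
2. the blue key is held fully down for 0.8 s (value of joint reset_key above 0.004 m and value of joint reset_shutter above 0.045 m), for 0.8 s.
At the end, for the whole second after the job is handed in: The blue key is up (within 1.5 mm), the blue shutter is closed (within 5 mm of its stop), the red shutter is within 6 mm of where it started, and the vials and the cap tub stand upright within 20 mm of where they were (value of joint reset_key below 0.0015 m and value of joint reset_shutter below 0.005 m and distance of stop_dish from where it was at the start of the episode below 0.006 m and angle between each of vial_a, vial_b, cap_tub's own z axis and vertical below 0.15 rad and distance of each of vial_a, vial_b, cap_tub from where it was at the start of the episode below 0.02 m); the robot touches nothing.
It fails at once if the red shutter was moved by more than 6 mm (distance of stop_dish from where it was at the start of the episode above 0.006 m).
It fails at once if a vial or the cap tub was lifted (height (world z) of any of vial_a, vial_b, cap_tub above 0.012 m).
It fails at once if a vial or the cap tub was shifted by more than 20 mm or tipped (distance of any of vial_a, vial_b, cap_tub from where it was at the start of the episode above 0.02 m or angle between any of vial_a, vial_b, cap_tub's own z axis and vertical above 0.5 rad).
It also fails if it takes over 62 s, if anything falls off the work surface, if the arm or the gripper's body presses on something with over 40 N, if the wrist force passes 120 N, or if a joint passes its speed limit or range.

ROBOT

A 6-joint arm with a two-finger parallel gripper is mounted at the origin on a cart in front of the work surface, level with it; the furniture and walls round the work are solid. World frame = base frame: x ahead of the robot, y to its left, z up, the work surface at z = 0. Lengths are in m, angles in degrees, forces in N, time in s.
With the tool pointing down it reaches from about 0.35 to 0.85 m from the base axis. Payload 8.1 kg.
Tool frame: the origin (TCP) lies at the very end of the fingers, on their centre line; the grasp point (between the pads) lies 19 mm behind it (manip.grip_depth is the distance from the TCP to the grasp point, in m); z points along the fingers, y is the line along which they close (so a half turn about z gives the same grasp; the last joint's range is limited). The gripper opens to 93 mm and grips with 3 to 60 N. Pads are 15 mm wide; open, the fingers measure 128 mm over their backs; the gripper's body (75 mm by 188 mm) begins 65 mm behind the grasp point.
Start: joints at [-71.127, 7.471, 85.268, -0, 87.261, -4.893], TCP at [0.242, -0.549, 0.219] pointing down, gripper open.
Joint ranges: [-169.43, 169.43], [-51.17, 129.36], [1.28, 143.12], [-76.62, 256.62], [0, 156.53], [-152.29, 152.29]. Speed limits (degrees/s): [136.94, 136.94, 159.86, 180, 180, 180].

INTERFACE

Orientations are given as a 3x3 rotation matrix whose columns are the frame's x, y, z axes.
In Python, from plant import manip gives the robot as it stands.
- The arm moves only by the tool play_rows, never from a script. Its argument "motion" is text: rows parted by semicolons, each of 4 numbers parted by spaces: the shift along the tool's x, y, z in m, then the turn about the tool's z in rad. A call has 1 to 20 rows; each row is the pose to reach, as a shift and turn from the pose commanded when the call began, along the tool's axes at that moment; what a row does not reach only later rows make up. A row lasts 1/10 s, in which the tool goes at most 50 mm and 8.59 degrees, less where a joint would pass 70% of its speed; a pose out of reach is approached as far as the arm can. A call with a gripper value outside its range is refused whole. "claw" is the opening in per cent of the stroke, from 0 (shut) to 100 (fully open), set as the call begins (left out, the last holds). The fingers move at their own pace and stop on an object; "squeeze" is the grip in N (left out, the last holds). Time passes only in rows, so rows that repeat a pose let the fingers close. It gives the time, the measured TCP pose, the force, the opening and the grip force at its end, in the units of the state.
- manip.sense(): the state, without advancing time (a new reading comes with each control period).
- manip.grab_frame(name): name is "side" or "top" or "wrist"; returns the picture (400x640x3 uint8, blue, green, red); there is no depth.
- manip.camera_params(name): a dict with "fx", "fy", "cx", "cy" (pixels), "rvec" (rotation vector, rad) and "tvec" (3), from world to camera coordinates, as OpenCV has them. Camera axes: x right, y down, z forward; pixel columns grow to the right and rows downward; lengths in m; the calibration is good to about 2 mm. The wrist camera is an equidistant fisheye: a pixel r from the principal point sees the ray r / f radians off the axis. A picture is of the moment at which its call begins: read the wrist's pose just before it. camera_params takes no time and is no camera call; for the wrist camera it gives the pose at the moment of the call.
- manip.hand_in(): hands the job in; it is judged then, once.
Trained networks look in the newest picture that a camera, given by its name, has taken for a name from the list of things; names that differ only in an ending like _2 or _b are one class to them, and where a whole thing is asked for, a point or a joint stands for the part that bears it (a point fixed in the world has none). Each returns a list of dicts, best first, with "p" (0 to 1); they miss things now and then, are a little off and sometimes report something else, mostly with a low value. They report only what shows in the picture. A call takes as long as a camera call.
- manip.boxes_of(query, camera): "position" ([column, row] in pixels, amid what is visible of it).
- manip.cut_out(query, camera): "region" (400x640 bool, what is visible of it) and "position" ([column, row] in pixels, amid what is visible of it).
The state is a dict: "t": time; "joint_positions": joint angles; "joint_vel": joint speeds; "joint_torque": joint torques, N m; "tcp_pos": TCP position; "ee_rot": TCP orientation; "contact_force": force on the tool from outside, world axes, zero at the start; "wrist_torque": the same for the moment, N m; "gripper_width": finger opening in m; "grasp_force": force on a finger pad.
Only numpy, scipy, OpenCV 4.12 (cv2) and the standard library are available. Lean on these libraries where they do the work, as an engineer would, in place of code of your own. Each camera call takes 0.05 s, during which the arm holds its last target. There are 200 camera calls.

## Working session

There is one attempt and no reset: what is moved stays moved. The work goes in short steps, Python scripts to look and compute and a tool call to move; the robot and the scene stay as the last step left them, time stands still between calls to the robot, and variables do not carry over. Pictures are saved under pics/ and viewed, at most 10 in all, crops included, and the job is handed in when it is done.

Besides the shell and the picture viewer there is one more tool, called after "Call:" as name(argument=value, ...), one argument or row to a line, values as JSON. play_rows: Moves the arm, as the interface text tells. Its arguments: {"type":"object","properties":{"motion":{"type":"string"},"claw":{"type":"number"},"squeeze":{"type":"number"}},"required":["motion"]}

```bash
mkdir -p pics; cat > h.py <<'E'
import numpy as np, cv2
from plant import manip
def cam(n):
    c=manip.camera_params(n); R=cv2.Rodrigues(np.array(c['rvec'],float))[0]; return c,R,np.array(c['tvec'],float).ravel()
def ray(n,px,C=None):
    c,R,t=C or cam(n); u=(px[0]-c['cx'])/c['fx']; v=(px[1]-c['cy'])/c['fy']
    if n=='wrist':
        r=np.hypot(u,v); s=np.sin(r)/r if r>1e-9 else 1; d=np.array([u*s,v*s,np.cos(r)])
    else: d=np.array([u,v,1.])
    d=R.T@d; return -R.T@t, d/np.linalg.norm(d)
def atz(n,px,z,C=None):
    o,d=ray(n,px,C); return o+d*(z-o[2])/d[2]
def tri(rs):
    A=np.zeros((3,3));b=np.zeros(3)
    for o,d in rs:
        P=np.eye(3)-np.outer(d,d);A+=P;b+=P@o
    x=np.linalg.solve(A,b); return x,[np.linalg.norm(np.cross(x-o,d)) for o,d in rs]
E
python3 - <<'E'
from h import *
for n in ['top','side','wrist']:
    cv2.imwrite(f'pics/{n}0.png',manip.grab_frame(n))
hs=dict(reset_dish=.0545,stop_dish=.0545,reset_module=.05,counter=.03,vial_a=.028,vial_b=.025,cap_tub=.03,vial_capper=.1)
for q in hs:
    rs=[]
    for n in ['top','side']:
        for b in manip.boxes_of(q,n)[:2]:
            print(q,n,np.round(b['position']),round(b['p'],2),np.round(atz(n,b['position'],hs[q]),3))
s=manip.sense();print(s['t'],s['ee_rot'],s['tcp_pos'])
E
```

```text
reset_dish top [287. 176.] 0.95 [0.529 0.326 0.054]
reset_dish top [295. 168.] 0.62 [0.545 0.31  0.054]
reset_dish side [267. 226.] 0.74 [0.539 0.324 0.054]
stop_dish top [262. 167.] 0.67 [0.546 0.376 0.054]
reset_module top [294. 168.] 0.91 [0.547 0.312 0.05 ]
reset_module side [271. 226.] 0.69 [0.536 0.316 0.05 ]
counter top [290. 130.] 0.7 [0.632 0.325 0.03 ]
counter side [226. 221.] 0.57 [0.63  0.322 0.03 ]
counter side [270. 225.] 0.46 [0.553 0.294 0.03 ]
vial_a top [256. 200.] 0.7 [0.481 0.392 0.028]
vial_a top [290. 212.] 0.42 [0.458 0.321 0.028]
vial_a side [282. 272.] 0.88 [0.475 0.383 0.028]
vial_a side [312. 259.] 0.82 [0.447 0.333 0.028]
vial_b top [256. 200.] 0.7 [0.481 0.392 0.025]
vial_b top [290. 212.] 0.42 [0.458 0.321 0.025]
vial_b side [282. 272.] 0.88 [0.477 0.38  0.025]
vial_b side [312. 259.] 0.82 [0.449 0.33  0.025]
cap_tub top [221. 144.] 0.73 [0.599 0.468 0.03 ]
cap_tub side [196. 274.] 0.68 [0.591 0.453 0.03 ]
vial_capper top [261. 169.] 0.46 [0.534 0.373 0.1  ]
vial_capper side [199. 275.] 0.32 [0.531 0.502 0.1  ]
0.95 [[ 9.15203316e-01  4.02992418e-01  1.80667639e-05]
 [ 4.02992419e-01 -9.15203314e-01 -6.63470100e-05]
 [-1.02025799e-05  6.80017725e-05 -9.99999998e-01]] [ 0.24182736 -0.54913791  0.21866436]
```

```bash
python3 - <<'E'
import cv2,numpy as np
a=cv2.imread('pics/top0.png');b=cv2.imread('pics/side0.png')
A=cv2.resize(a[90:240,190:350],(640,600),interpolation=cv2.INTER_CUBIC)
cv2.imwrite('pics/topc.png',A)
cv2.imwrite('pics/full.png',np.vstack([cv2.resize(a,(480,300)),cv2.resize(b,(480,300))]))
E
```

```text
(no output)
```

View pics/topc.png

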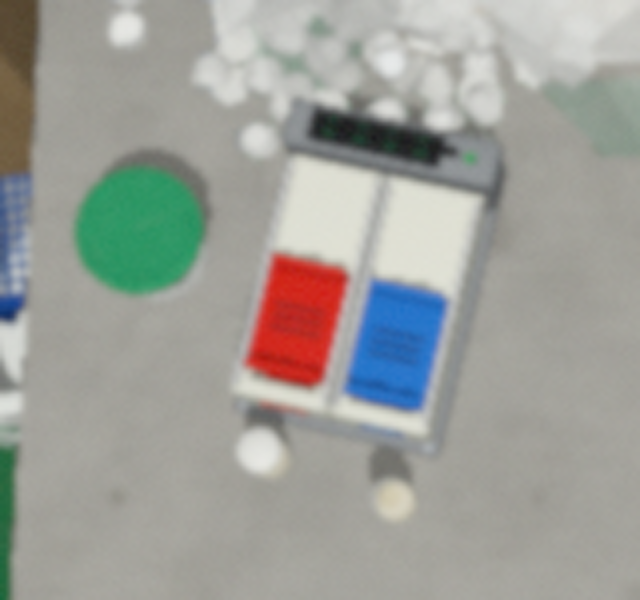

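View pics/full.png

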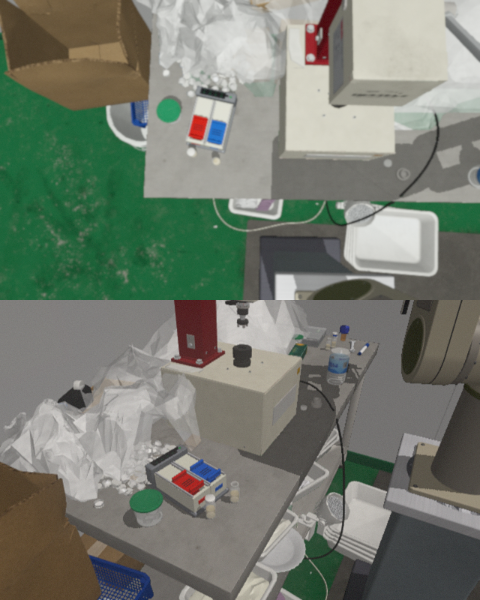

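The counter stands left of the capper, with the blue module on the right (shutter at about 289,176 in the top view) and the red one on the left. The two vials are just in front at about (255,203) and (288,215), and the tub is at the far left (225,147).

```bash
python3 - <<'E'
from h import *
C=cam('top')
f=lambda u,v,z:np.round(atz('top',(190+u/4,90+v/4),z,C),3)
print('capper FL top', atz('top',(380,202),.19,C), 'FL bottom',atz('top',(380,209),0,C),'FR',atz('top',(522,206),.19,C))
mid_b=f(408,287,.06),f(384,402,.06); d=mid_b[0]-mid_b[1]; print('blue yaw',np.degrees(np.arctan2(d[1],d[0])),mid_b)
print('blue corners',[f(u,v,.062) for u,v in((372,280),(447,293),(421,411),(346,394))])
print('red centre',f(298,320,.06),'tray front corners',f(236,404,.01),f(436,450,.01),'housing',f(297,105,.064),f(500,140,.064))
for q in ['reset_dish','reset_module','counter']:
    m=manip.cut_out(q,'top')[0]; r=cv2.minAreaRect(np.argwhere(m['region'])[:,::-1].astype(np.float32)); 
    P=np.array([atz('top',p,.06,C) for p in cv2.boxPoints(r)]); print(q,m['p'],P.round(3).tolist(),P.mean(0),np.linalg.norm(np.diff(P,axis=0),axis=1))
for n,l in(('vial_a',(262,448)),('vial_b',(393,497))): print(n,f(*l,.05))
E
```

```text
capper FL top [0.46248667 0.15236538 0.19      ] FL bottom [0.46955997 0.13188619 0.        ] FR [ 0.45891988 -0.08843435  0.19      ]
blue yaw -9.619727799698852 (array([0.557, 0.316, 0.06 ]), array([0.498, 0.326, 0.06 ]))
blue corners [array([0.56 , 0.334, 0.062]), array([0.554, 0.296, 0.062]), array([0.494, 0.308, 0.062]), array([0.502, 0.345, 0.062])]
red centre [0.539 0.371 0.06 ] tray front corners [0.503 0.41  0.01 ] [0.48  0.303 0.01 ] housing [0.65  0.374 0.064] [0.633 0.27  0.064]
reset_dish 0.6 [[0.503, 0.35, 0.06], [0.564, 0.337, 0.06], [0.554, 0.295, 0.06], [0.493, 0.309, 0.06]] [0.5287163  0.32261662 0.06      ] [0.06222043 0.0428595  0.06207446]
reset_module 0.65 [[0.49, 0.355, 0.06], [0.616, 0.329, 0.06], [0.603, 0.276, 0.06], [0.478, 0.304, 0.06]] [0.5468167  0.31607875 0.06      ] [0.12808187 0.05347426 0.12771207]
counter 0.95 [[0.493, 0.405, 0.06], [0.657, 0.379, 0.06], [0.635, 0.266, 0.06], [0.472, 0.295, 0.06]] [0.56432326 0.3363001  0.06      ] [0.16600124 0.11446938 0.16507348]
vial_a [0.475 0.389 0.05 ]
vial_b [0.451 0.322 0.05 ]
```

```bash
python3 - <<'E'
from h import *
s=manip.sense();p=np.array(s['tcp_pos']);R=np.array(s['ee_rot'])
W=[p+R@np.array([0,-.044*i,0]) for i in range(1,6)];T=[0]*5
N=14;a0=np.radians(-66.2)
for i in range(1,N+1):
    a=a0+np.radians(100)*i/N; W.append(np.array([.38*np.cos(a),.38*np.sin(a),.2]));T.append(-.955*i/N)
for w,t in zip(W,T):print('%.3f %.3f %.3f %.3f'%(*(R.T@(w-p)),t),end='; ')
print(W[-1])
E
```

```text
0.000 -0.044 0.000 0.000; -0.000 -0.088 0.000 0.000; -0.000 -0.132 0.000 0.000; -0.000 -0.176 0.000 0.000; -0.000 -0.220 -0.000 0.000; 0.047 -0.223 0.019 -0.068; 0.094 -0.232 0.019 -0.136; 0.139 -0.246 0.019 -0.205; 0.182 -0.266 0.019 -0.273; 0.222 -0.292 0.019 -0.341; 0.259 -0.322 0.019 -0.409; 0.291 -0.356 0.019 -0.477; 0.319 -0.394 0.019 -0.546; 0.342 -0.435 0.019 -0.614; 0.360 -0.479 0.019 -0.682; 0.372 -0.525 0.019 -0.750; 0.379 -0.572 0.019 -0.819; 0.379 -0.619 0.019 -0.887; 0.374 -0.666 0.019 -0.955; [0.3157741  0.21139233 0.2       ]
```

Call:
play_rows(
  motion="0 -0.044 0 0; 0 -0.088 0 0; 0 -0.132 0 0; 0 -0.176 0 0; 0 -0.22 0 0; 0.047 -0.223 0.01 -0.068; 0.094 -0.232 0.019 -0.136; 0.139 -0.246 0.019 -0.205; 0.182 -0.266 0.019 -0.273; 0.222 -0.292 0.019 -0.341; 0.259 -0.322 0.019 -0.409; 0.291 -0.356 0.019 -0.477; 0.319 -0.394 0.019 -0.546; 0.342 -0.435 0.019 -0.614; 0.36 -0.479 0.019 -0.682; 0.372 -0.525 0.019 -0.75; 0.379 -0.572 0.019 -0.819; 0.379 -0.619 0.019 -0.887; 0.374 -0.666 0.019 -0.955; 0.374 -0.666 0.019 -0.955",
  claw=0,
)

```text
t: 3.1
tcp_pos: [0.3127, 0.2156, 0.1999]
ee_rot: [[0.189, 0.982, -0.001], [0.982, -0.189, 0.002], [0.002, -0.001, -1.0]]
contact_force: [0.3, -0.9, -0.2]
gripper_width: 0.0004
grasp_force: 0.0
```

Call:
play_rows(
  motion="0.035 0.033 0 0; 0.07 0.066 0 0; 0.105 0.1 0 0; 0.142 0.133 0 0; 0.142 0.133 0 0; 0.142 0.133 0 0",
)

```text
t: 3.7
tcp_pos: [0.4748, 0.3228, 0.1977]
ee_rot: [[0.201, 0.98, -0.003], [0.98, -0.201, -0.002], [-0.003, -0.003, -1.0]]
contact_force: [0.8, 0.4, 0.7]
gripper_width: 0.0007
grasp_force: 0.0
```

```bash
python3 - <<'E'
from h import *
print(manip.sense()['tcp_pos'])
C=cam('wrist');cv2.imwrite('pics/w1.png',manip.grab_frame('wrist'))
print('cam at',-C[1].T@C[2])
for q,z in (('reset_dish',.06),('reset_module',.05),('stop_dish',.06),('vial_a',.05),('counter',.05)):
    for m in manip.cut_out(q,'wrist')[:2]:
        cs,_=cv2.findContours(m['region'].astype(np.uint8),0,1);c=max(cs,key=cv2.contourArea)[:,0]
        P=np.array([atz('wrist',p,z,C)[:2] for p in c],np.float32); r=cv2.minAreaRect(P)
        print(q,round(m['p'],2),np.round(m['position']),'centre',np.round(r[0],4),'size',np.round(r[1],4),r[2])
E
```

```text
[0.47477861 0.32283971 0.19766035]
cam at [0.49006117 0.39390994 0.36359134]
reset_dish 0.72 [371. 181.] centre [0.5282 0.3236] size [0.0422 0.0623] 78.54515838623047
reset_module 0.88 [384. 177.] centre [0.549  0.3185] size [0.0556 0.1293] 77.78047943115234
stop_dish 0.63 [371. 131.] centre [0.5406 0.3733] size [0.0418 0.0622] 78.98116302490234
vial_a 0.94 [302. 129.] centre [0.4742 0.3909] size [0.0228 0.02  ] 33.51240539550781
vial_a 0.56 [294. 187.] centre [0.4542 0.3286] size [0.0285 0.0192] 63.46561813354492
counter 0.31 [295. 187.] centre [0.4546 0.3284] size [0.0279 0.0208] 77.1144790649414
```

View pics/w1.png

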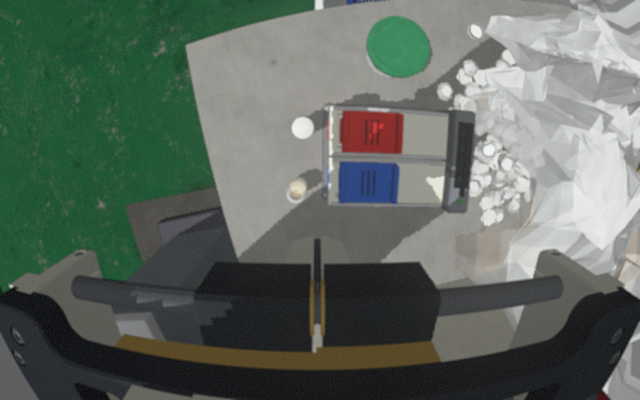

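The wrist view agrees with the top view: the blue shutter at (371,181) maps to (0.528, 0.3235), 42 x 62 mm, yaw -11.5°. The vials at (302,128) and (297,189) are clear of the push path.

Call:
play_rows(
  motion="0.006 0.026 0.02 0; 0.0114 0.0522 0.05 0; 0.0114 0.0522 0.09 0; 0.0114 0.0522 0.105 0; 0.0114 0.0522 0.105 0; 0.0114 0.0522 0.105 0; 0.0114 0.0522 0.105 0",
)

```text
t: 4.7
tcp_pos: [0.529, 0.3254, 0.0977]
ee_rot: [[0.199, 0.98, 0.004], [0.98, -0.199, 0.002], [0.003, 0.003, -1.0]]
contact_force: [0.6, 0.4, 0.3]
gripper_width: 0.0007
grasp_force: 0.0
```

```bash
python3 - <<'E'
from h import *
s=manip.sense();p=np.array(s['tcp_pos']);R=np.array(s['ee_rot']);print(p,s['contact_force'])
print((R.T@(np.array([.5282,.3235,.0575])-p)).round(4))
C=cam('wrist');cv2.imwrite('pics/w2.png',manip.grab_frame('wrist')[100:400,120:620])
for q,z in (('reset_dish',.06),('reset_module',.05)):
    for m in manip.cut_out(q,'wrist')[:1]:
        cs,_=cv2.findContours(m['region'].astype(np.uint8),0,1);c=max(cs,key=cv2.contourArea)[:,0]
        P=np.array([atz('wrist',p,z,C)[:2] for p in c],np.float32); r=cv2.minAreaRect(P)
        print(q,round(m['p'],2),np.round(m['position']),'centre',np.round(r[0],4),'size',np.round(r[1],4),r[2])
E
```

```text
[0.52902916 0.32537015 0.09773023] [0.6056993  0.43953116 0.26571569]
[-0.0021 -0.0006  0.0402]
reset_dish 0.72 [315. 222.] centre [0.5277 0.3235] size [0.0451 0.062 ] 78.58139038085938
reset_module 0.9 [355. 218.] centre [0.5497 0.3174] size [0.0547 0.1281] 78.00016784667969
```

View pics/w2.png

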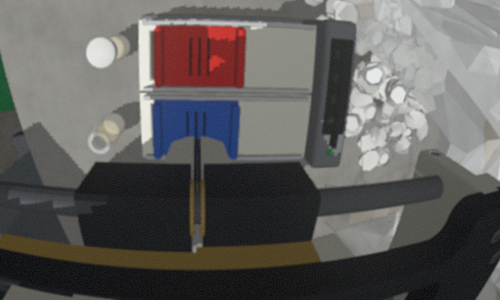

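The fingertips stand centred over the blue dish (crop 197,165). I'll lower them into it.

Call:
play_rows(
  motion="-0.002 0 0.02 0; -0.002 0 0.033 0; -0.002 0 0.04 0; -0.002 0 0.04 0; -0.002 0 0.04 0",
)

```text
t: 5.35
tcp_pos: [0.5276, 0.3226, 0.0548]
ee_rot: [[0.2, 0.98, 0.0], [0.98, -0.2, 0.0], [0.0, 0.0, -1.0]]
contact_force: [0.8, -0.9, 1.8]
gripper_width: 0.0003
grasp_force: 1.2
```

Call:
play_rows(
  motion="0 0.006 0 0; 0 0.012 0 0; 0 0.018 0 0; 0 0.024 0 0; 0 0.03 0 0; 0 0.036 0 0; 0 0.036 0 0; 0 0.036 0 0",
)

```text
t: 6.15
tcp_pos: [0.5635, 0.315, 0.0548]
ee_rot: [[0.2, 0.98, 0.001], [0.98, -0.2, -0.0], [0.0, 0.001, -1.0]]
contact_force: [1.0, -2.1, 4.9]
gripper_width: 0.0007
grasp_force: 1.9
```

Call:
play_rows(
  motion="0 0 -0.0025 0; 0 0.005 -0.0025 0; 0 0.01 -0.0025 0; 0 0.015 -0.0025 0; 0 0.018 -0.0025 0; 0 0.018 -0.0025 0; 0 0.018 -0.0025 0",
)

```text
t: 6.85
tcp_pos: [0.5805, 0.3116, 0.057]
ee_rot: [[0.2, 0.98, 0.0], [0.98, -0.2, -0.0], [-0.0, 0.0, -1.0]]
contact_force: [-0.3, 0.1, 0.7]
gripper_width: 0.0008
grasp_force: 0.0
```

```bash
cat >> h.py <<'E'
def look(name):
    s=manip.sense();p=np.array(s['tcp_pos']);R=np.array(s['ee_rot']);print(p,s['contact_force'])
    C=cam('wrist');cv2.imwrite(name,manip.grab_frame('wrist')[100:400,120:620])
    for q,z in (('reset_dish',.06),('stop_dish',.06),('reset_module',.05)):
      for m in manip.cut_out(q,'wrist')[:1]:
        cs,_=cv2.findContours(m['region'].astype(np.uint8),0,1);c=max(cs,key=cv2.contourArea)[:,0]
        P=np.array([atz('wrist',x,z,C)[:2] for x in c],np.float32); r=cv2.minAreaRect(P)
        e=P@np.array([.98,-.2]); print(q,round(m['p'],2),np.round(m['position']),'centre',np.round(r[0],4),'size',np.round(r[1],4),'along',e.min(),e.max(),'tcp along',p[:2]@[.98,-.2])
E
python3 -c "
from h import *
look('pics/w3.png')"
```

```text
[0.5805087  0.3116207  0.05703412] [-0.32883005  0.12217643  0.73344472]
reset_dish 0.98 [288. 229.] centre [0.572  0.3218] size [0.0307 0.0622] along 0.46499159455299377 0.5271854507923126 tcp along 0.5065743881295027
stop_dish 0.82 [228. 158.] centre [0.5403 0.3738] size [0.0413 0.0628] along 0.42318734645843503 0.486380203962326 tcp along 0.5065743881295027
reset_module 0.67 [255. 228.] centre [0.5497 0.3175] size [0.0534 0.1271] along 0.41159970879554747 0.5387283563613892 tcp along 0.5065743881295027
```

Call:
play_rows(
  motion="0 0.004 0 0; 0 0.007 0 0; 0 0.009 0 0; 0 0.01 0 0; 0 0.01 0 0; 0 0.01 0 0",
)

```text
t: 7.65
tcp_pos: [0.59, 0.3097, 0.0571]
ee_rot: [[0.2, 0.98, -0.0], [0.98, -0.2, -0.0], [-0.0, -0.0, -1.0]]
contact_force: [-2.0, -0.2, 0.2]
gripper_width: 0.0007
grasp_force: 1.2
```

Call:
play_rows(
  motion="0 0.002 0 0; 0 0.003 0 0; 0 0.004 0 0; 0 0.004 0 0; 0 0.004 0 0",
)

```text
t: 8.15
tcp_pos: [0.5906, 0.3097, 0.0566]
ee_rot: [[0.199, 0.98, -0.007], [0.98, -0.199, -0.0], [-0.002, -0.007, -1.0]]
contact_force: [-17.1, 0.7, 7.6]
gripper_width: 0.0005
grasp_force: 9.0
```

```bash
python3 -c "
from h import *
look('pics/w4.png')"
```

```text
[0.59055086 0.30967774 0.05658545] [-17.07011328   0.72670884   7.63505445]
reset_dish 0.92 [282. 229.] centre [0.5807 0.3192] size [0.0298 0.0611] along 0.47472686529159547 0.535760087966919 tcp along 0.5168042975586521
stop_dish 0.75 [209. 162.] centre [0.5406 0.3734] size [0.0417 0.0641] along 0.42293055295944215 0.48718053221702573 tcp along 0.5168042975586521
reset_module 0.97 [239. 226.] centre [0.5494 0.3175] size [0.0537 0.1275] along 0.4111847591400146 0.5386841082572937 tcp along 0.5168042975586521
```

The shutter is on its stop: 17 N, and its centre has travelled to 0.505 along the counter axis. Now I'll back off, rise and go over the well.

Call:
play_rows(
  motion="0 -0.008 0 0; 0 -0.01 -0.01 0; 0 -0.01 -0.04 0; 0 -0.025 -0.05 0; 0 -0.05 -0.05 0; 0.001 -0.073 -0.05 0; 0.001 -0.076 -0.05 0; 0.001 -0.076 -0.05 0; 0.001 -0.076 -0.05 0",
)

```text
t: 9.25
tcp_pos: [0.5209, 0.3249, 0.1078]
ee_rot: [[0.2, 0.98, 0.002], [0.98, -0.2, 0.0], [0.001, 0.001, -1.0]]
contact_force: [-0.7, -0.3, 0.1]
gripper_width: 0.0004
grasp_force: 0.0
```

```bash
python3 -c "
from h import *
look('pics/w5.png')
for m in manip.cut_out('reset_key_top','wrist')[:2]: print(m['p'],m['position'],atz('wrist',m['position'],.036))
for m in manip.boxes_of('reset_key_top','top')[:2]: print(m['p'],m['position'])
manip.grab_frame('top')
for m in manip.cut_out('reset_dish','top')[:1]:
  P=np.array([atz('top',x[::-1],.06)[:2] for x in np.argwhere(m['region'])]);print(m['p'],P.mean(0),P.mean(0)@[.98,-.2])
"
```

```text
[0.52093125 0.32493935 0.10781109] [-0.70557442 -0.27677307  0.06279994]
reset_dish 0.55 [395. 220.] centre [0.5798 0.3124] size [0.0443 0.0631] along 0.4740873837471008 0.5368912577629089 tcp along 0.44552475473211617
stop_dish 0.76 [331. 150.] centre [0.5411 0.3733] size [0.0414 0.0615] along 0.4247937822341919 0.48640717029571534 tcp along 0.44552475473211617
reset_module 0.64 [240. 145.] centre [0.4774 0.3904] size [0.0218 0.0318] along 0.3742782640457153 0.4052291840314865 tcp along 0.44552475473211617
0.55 [315.2, 211.1] [0.51963599 0.32683084 0.036     ]
```

View pics/w5.png

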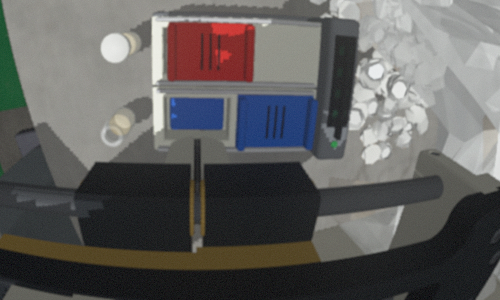

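The shutter is fully back, baring the blue key (crop 195,113), and the fingertip is in line with the key. I'll go down the well.

Call:
play_rows(
  motion="0 -0.001 0.03 0; 0 -0.001 0.055 0; 0 -0.001 0.067 0; 0 -0.001 0.069 0; 0 -0.001 0.069 0; 0 -0.001 0.069 0",
)

```text
t: 10.25
tcp_pos: [0.5198, 0.3258, 0.0397]
ee_rot: [[0.2, 0.98, 0.002], [0.98, -0.2, 0.001], [0.001, 0.002, -1.0]]
contact_force: [0.4, -0.2, 0.4]
gripper_width: 0.0006
grasp_force: 0.0
```

Call:
play_rows(
  motion="0 0 0.003 0; 0 0 0.005 0; 0 0 0.007 0; 0 0 0.008 0; 0 0 0.008 0; 0 0 0.008 0",
)

```text
t: 10.85
tcp_pos: [0.5198, 0.3258, 0.0313]
ee_rot: [[0.2, 0.98, 0.002], [0.98, -0.2, 0.001], [0.001, 0.002, -1.0]]
contact_force: [1.8, 0.2, 5.4]
gripper_width: 0.0003
grasp_force: 3.0
```

5.4 N at z 0.031, so the key is near its bottom. I'll press slightly further and hold.

Call:
play_rows(
  motion="0 0 0.001 0; 0 0 0.0015 0; 0 0 0.0015 0; 0 0 0.0015 0; 0 0 0.0015 0; 0 0 0.0015 0; 0 0 0.0015 0; 0 0 0.0015 0; 0 0 0.0015 0; 0 0 0.0015 0; 0 0 0.0015 0; 0 0 0.0015 0; 0 0 0.0015 0; 0 0 0.0015 0; 0 0 0.0015 0; 0 0 0.0015 0; 0 0 0.0015 0; 0 0 0.0015 0",
)

```text
t: 12.65
tcp_pos: [0.5199, 0.3259, 0.0311]
ee_rot: [[0.2, 0.98, 0.002], [0.98, -0.2, 0.001], [0.001, 0.002, -1.0]]
contact_force: [-3.4, -1.6, 16.0]
gripper_width: 0.0002
grasp_force: 8.2
```

The key is firmly bottomed (16 N, z no longer moving) and was held 1.7 s. I'll go up and back into the dish.

Call:
play_rows(
  motion="0 0 -0.01 0; 0 0 -0.03 0; 0 0 -0.06 0; 0 0.01 -0.07 0; 0 0.035 -0.07 0; 0 0.056 -0.07 0; 0 0.06 -0.07 0; 0 0.06 -0.07 0; 0 0.06 -0.055 0; 0 0.06 -0.045 0; 0 0.06 -0.045 0; 0 0.06 -0.045 0",
)

```text
t: 13.85
tcp_pos: [0.5764, 0.3133, 0.0725]
ee_rot: [[0.199, 0.98, -0.002], [0.98, -0.199, -0.001], [-0.001, -0.002, -1.0]]
contact_force: [0.3, 0.6, -0.5]
gripper_width: 0.0003
grasp_force: 0.0
```

```bash
python3 -c "
from h import *
look('pics/w6.png')"
```

```text
[0.57644239 0.31325754 0.07253628] [ 0.32663561  0.64979829 -0.4591419 ]
reset_dish 0.87 [325. 229.] centre [0.5802 0.3156] size [0.0381 0.0616] along 0.47447851061820984 0.5362481808662415 tcp along 0.5022620299855856
stop_dish 0.87 [240. 156.] centre [0.5404 0.3738] size [0.0419 0.0629] along 0.42328728318214415 0.4862978136539459 tcp along 0.5022620299855856
reset_module 0.68 [268. 225.] centre [0.55  0.319] size [0.0543 0.1289] along 0.4112732672691345 0.5390775907039642 tcp along 0.5022620299855856
```

Call:
play_rows(
  motion="0 0.001 0.008 0; 0 0.001 0.015 0; 0 0.001 0.015 0; 0 -0.006 0.015 0; 0 -0.014 0.015 0; 0 -0.022 0.015 0; 0 -0.03 0.015 0; 0 -0.038 0.015 0; 0 -0.046 0.015 0; 0 -0.054 0.015 0; 0 -0.06 0.015 0; 0 -0.065 0.015 0; 0 -0.065 0.015 0; 0 -0.065 0.015 0",
)

```text
t: 15.45
tcp_pos: [0.5135, 0.3261, 0.0584]
ee_rot: [[0.199, 0.98, -0.001], [0.98, -0.199, -0.001], [-0.001, -0.001, -1.0]]
contact_force: [0.3, -0.0, 0.7]
gripper_width: 0.0006
grasp_force: 0.5
```

Call:
play_rows(
  motion="0 -0.001 0 0; 0 -0.003 0 0; 0 -0.005 0 0; 0 -0.005 0 0; 0 -0.005 0 0",
)

```text
t: 15.95
tcp_pos: [0.5087, 0.3272, 0.0584]
ee_rot: [[0.2, 0.98, -0.001], [0.98, -0.2, -0.0], [-0.0, -0.001, -1.0]]
contact_force: [-0.0, 0.2, 0.9]
gripper_width: 0.0003
grasp_force: 0.4
```

Call:
play_rows(
  motion="0 -0.001 0 0; 0 -0.003 0 0; 0 -0.004 0 0; 0 -0.004 0 0",
)

```text
t: 16.35
tcp_pos: [0.5069, 0.3279, 0.0597]
ee_rot: [[0.2, 0.98, 0.004], [0.98, -0.2, 0.0], [0.001, 0.004, -1.0]]
contact_force: [6.6, -2.4, 0.8]
gripper_width: 0.0004
grasp_force: 3.0
```

```bash
python3 -c "
from h import *
look('pics/w7.png')"
```

```text
[0.50686546 0.32792644 0.05965446] [ 6.61607146 -2.43924246  0.83711613]
reset_dish 0.66 [357. 231.] centre [0.5225 0.3317] size [0.0304 0.0606] along 0.41543979465961456 0.4761969566345215 tcp along 0.4311428658672479
stop_dish 0.74 [360. 160.] centre [0.5411 0.3735] size [0.0412 0.0613] along 0.42488948464393617 0.4863379967212677 tcp along 0.4311428658672479
reset_module 0.98 [399. 226.] centre [0.5501 0.3174] size [0.054  0.1262] along 0.41245702862739564 0.5389774453639984 tcp along 0.4311428658672479
```

Call:
play_rows(
  motion="0 -0.001 0 0; 0 -0.002 0 0; 0 -0.002 0 0",
)

```text
t: 16.85
tcp_pos: [0.5061, 0.3283, 0.0603]
ee_rot: [[0.2, 0.98, 0.006], [0.98, -0.2, 0.001], [0.002, 0.006, -1.0]]
contact_force: [10.1, -3.1, 2.3]
gripper_width: 0.0007
grasp_force: 4.3
```

Call:
play_rows(
  motion="0 0.008 0 0; 0 0.01 -0.01 0; 0 0.01 -0.05 0; 0 0.01 -0.1 0; 0 0.01 -0.13 0; 0 0.01 -0.13 0; 0 0.01 -0.13 0",
)

```text
t: 17.55
tcp_pos: [0.5131, 0.3268, 0.1898]
ee_rot: [[0.199, 0.98, 0.001], [0.98, -0.199, 0.001], [0.001, 0.001, -1.0]]
contact_force: [0.0, -0.2, -0.6]
gripper_width: 0.0005
grasp_force: 0.0
```

```bash
python3 -c "
from h import *
look('pics/w8.png')
for q in ('vial_a','vial_b','cap_tub'):
  print(q,[(round(m['p'],2),atz('wrist',m['position'],.05)[:2].round(3)) for m in manip.boxes_of(q,'wrist')[:2]])"
```

```text
[0.51308769 0.32684554 0.18979198] [ 0.00111932 -0.24386713 -0.55610469]
reset_dish 0.71 [261. 199.] centre [0.4592 0.3317] size [0.0313 0.0202] along 0.37130032837390897 0.39641385197639467 tcp along 0.4374568330868446
stop_dish 0.63 [337. 144.] centre [0.5413 0.3737] size [0.0408 0.0604] along 0.4253998291492462 0.4859304475784302 tcp along 0.4374568330868446
vial_a [(0.93, array([0.474, 0.387])), (0.82, array([0.454, 0.331]))]
vial_b [(0.93, array([0.475, 0.387])), (0.82, array([0.454, 0.331]))]
cap_tub [(0.56, array([0.586, 0.455]))]
```

View pics/w8.png

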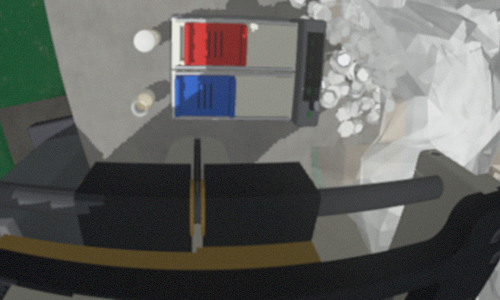

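The blue shutter (crop 205,96) is closed flush at the front end. The red shutter (215,44) and both vials (147,41 and 143,103) are where they were, and the arm is clear.

```bash
python3 -c "
from plant import manip
print(manip.hand_in())"
```

```text
the job is handed in; nothing more can be done
None
```

I opened the blue shutter to its stop, held the blue key fully down for about 1.7 s, let it up and slid the shutter fully closed; the red shutter and vials stayed put, the arm kept away from the tub, and I handed the job in (no verdict came back).

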